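Clear the contact grill and hold its lid up for wiping

ROBOT

A 7-joint arm with a two-finger parallel gripper is mounted at the origin on the work surface. World frame = base frame: x ahead of the robot, y to its left, z up, the work surface at z = 0. Lengths are in m, angles in degrees, forces in N, time in s.
With the tool pointing down it reaches from about 0.4 to 0.85 m from the base axis. Payload 4.4 kg.
Tool frame: the origin (TCP) lies midway between the tips of the shut fingers; the grasp point (between the pads) lies 19 mm behind it; z points along the fingers, y is the direction in which the jaws open and shut (so a half turn about z gives the same grasp; the last joint's range is limited). The gripper opens to 94 mm and grips with 3 to 60 N. Pads are 16 mm wide; open, the fingers measure 119 mm over their backs; the gripper's body (75 mm by 177 mm) begins 78 mm behind the grasp point.
Start: joints at [65.443, 36.005, 2.206, 86.941, -1.547, 57.084, -1.146], TCP at [0.231, -0.608, 0.205] pointing down, gripper open.
Joint ranges: [-175.42, 175.42], [-21.48, 121.26], [-71.46, 75.88], [10.55, 141.38], [-63.04, 243.04], [13.31, 113.54], [-168.57, 168.57]. Speed limits (degrees/s): [147.25, 147.25, 180, 180, 180, 180, 180].

INTERFACE

Orientations are given as a 3x3 rotation matrix whose columns are the frame's x, y, z axes.
In Python, from rig import * gives the robot as it stands.
- The arm moves only by the shell command python3 -m handwheel 'ROWS' [FORCE]. ROWS is JSON, one flat list of numbers, 7 for each row, row after row: the shift along the world's x, y, z in m, then the turn, a rotation vector about the world's x, y, z in rad, then the closure, from 0 (fully open) to 1 (shut). A call has 1 to 12 rows; each row shifts and turns the commanded pose from where the row before left it; what a row does not reach is not made up. A row lasts 1/10 s, in which the tool goes at most 50 mm and 8.59 degrees, less where a joint would pass 70% of its speed; a pose out of reach is approached as far as the arm can. A call with a gripper value outside its range is refused whole. The fingers move at their own pace and stop on an object; FORCE is the grip in N (left out, the last holds). Time passes only in rows, so rows that do not move let the fingers close. It gives the time, the measured TCP pose, the force and the opening at its end, in the units of the state.
- get_obs(): the state, without advancing time (a new reading comes with each control period).
- read_camera(name): name is "scene" or "side" or "wrist"; returns a dict with "frame" (384x512x3 uint8, red, green, blue), "fx", "fy", "cx", "cy" (pixels), "D" ([k1, k2, p1, p2, k3] as OpenCV has them; the pictures are not rectified), "R" (3x3) and "t" (3): a world point X has camera coordinates R X + t. Camera axes: x right, y down, z forward; pixel columns grow to the right and rows downward; lengths in m; the calibration is good to about 2 mm. A picture is of the moment at which its call begins. There is no depth.
- finish_job(): hands the job in, once; it reports no verdict.
The state is a dict: "t": time; "joints": joint angles; "joint_vel": joint speeds; "joint_efforts": joint torques, N m; "tcp_pos": TCP position; "orientation": TCP orientation; "wrist_force": force on the tool from outside, world axes, zero at the start; "moment": the same for the moment, N m; "grip_width": opening from 0.0 (shut) to 1.0 (fully open).
Only numpy, scipy, OpenCV 4.12 (cv2) and the standard library are available. Lean on these libraries where they do the work, as an engineer would, in place of code of your own. Each camera call takes 0.05 s, during which the arm holds its last target. There are 200 camera calls.

TASK

A colleague is about to wipe the plates of the contact grill: first take the yellow tub off the grill's lid and set it down gently, upright, in the green crate. Then lift the lid smoothly by its handle to an opening of 40 degrees and hold it there, steady: the lid falls shut if let go, so never let it drop, and finish still holding it up by the handle. Leave the red tub, the dessert pack, the sauce jar and the scraper where they are.

Things in the scene. Friction and masses are not known exactly. Their poses are not given: they have to be found in the camera images.
- grill: Steel contact grill, fixed, left or right of the centre line: dark base 330 mm deep (x), 290 wide (y), 89 high. Origin: centre of its underside; +x points from the front (control panel, handle; roughly to the robot) to the rear. Lid hinge axis: along y, 115 mm behind the origin, 125 mm above the table. The closed lid covers x -130 to 90, y +-120 mm; its flat top is 158 mm above the table.
- grill_lid: Lid of the grill, bright steel, 220 x 240 mm. Origin: in its middle plane, 200 mm before the hinge axis. Closed, its axes are the grill's; the front rises as it opens, so the tilt of its z from vertical is the opening angle (0 closed, at most 100 degrees). 0.7 to 1.2 kg with handle, no spring or stay: let go it falls shut. Lifting at the handle takes 3 to 6 N.
- grill_handle: Lid handle: round black bar 20 mm in diameter along its own y, ends in chrome; origin mid-bar. Turns with the lid: closed, its x points level to the hinge, z up. Its axis is 300 mm from the hinge axis, level with it when closed; at angle a it is 300 sin(a) mm higher. Free all round within y +-80 mm; lid casing begins 55 mm behind. Can be pinched from above and turns between the fingers.
- tub: The tub to move: round food tub with yellow contents and a white lid with a yellow middle, 68 mm high, 55 mm in diameter at the foot widening to 63 mm, with a lid 66 mm in diameter over its top 8 mm. 0.13 to 0.25 kg. Origin: centre of its underside; z up. It starts standing on the closed lid of the grill.
- crate: Green perforated plastic crate, open at the top, fixed on the table: 400 mm (x) by 300 mm (y), 100 mm high, walls 12 mm thick, inner floor 6 mm above the table. Origin: centre of its underside. Its -x side faces roughly to the robot. It stands beside the grill, on the other side of the centre line, turned up to 0.12 rad. Its right half (crate y below 0) is empty.
- red_tub: Bystander: tub of the same shape with dark red contents, standing in the left half of the crate (crate y 50 to 90 mm). Origin: centre of its underside.
- dessert_pack: Bystander: white carton with four dessert pots, 100 x 130 mm, 62 mm high, on the table at the left (+y), nearer the robot than the grill and crate. Origin: centre of its underside.
- sauce_jar: Bystander: amber sauce jar with a red cap, 68 mm in diameter, 120 mm high, on the table at the far left (+y). Origin: centre of its underside.
- scraper: Bystander: scraper with a black handle, 240 mm long, lying on the table at the far right (-y), its length along its own x. Origin: near the middle of its underside.
Mind the look-alikes: they are no part of the job. Of the things like the tub, leave any that is purple; of the rest the larger one is meant.

How it is judged:
By the outcome, as a careful person would: the job done as asked, in the order asked, and still so for the second after the job is handed in, while the arm keeps its last pose, push and grip.
It also fails if it takes over 64 s, if anything falls off the work surface, if the arm or the gripper's body presses on something with over 40 N, if the wrist force passes 120 N, or if a joint passes its speed limit or range.

## Working session

There is one attempt and no reset: what is moved stays moved. The work goes in short steps, Python scripts to look and compute and a shell command to move; the robot and the scene stay as the last step left them, time stands still between calls to the robot, and variables do not carry over. Pictures are saved under pics/ and viewed, about 8 in all and at most 12, crops included, and the job is handed in when it is done.

```bash
mkdir -p pics
cat > h.py <<'E'
import numpy as np, cv2
from rig import *
def snap(n,f):
    c=read_camera(n); np.savez('pics/'+f+'.npz',**c); cv2.imwrite('pics/'+f+'.png',c['frame'][:,:,::-1]); return c
def ld(f): return dict(np.load('pics/'+f+'.npz'))
def ray(c,px):
    K=np.array([[c['fx'],0,c['cx']],[0,c['fy'],c['cy']],[0,0,1.]])
    p=cv2.undistortPoints(np.array(px,float).reshape(-1,1,2),K,np.array(c['D'])).reshape(-1,2)
    d=np.c_[p,np.ones(len(p))]@np.array(c['R']); o=-np.array(c['R']).T@np.array(c['t'])
    return o,d
def onz(c,px,z):
    o,d=ray(c,px); return o+d*((z-o[2])/d[:,2:3])
def proj(c,X):
    K=np.array([[c['fx'],0,c['cx']],[0,c['fy'],c['cy']],[0,0,1.]],float)
    return cv2.projectPoints(np.array(X,float).reshape(-1,3),cv2.Rodrigues(np.array(c['R'],float))[0],np.array(c['t'],float),K,np.array(c['D'],float))[0].reshape(-1,2)
E
python3 - <<'E'
from h import *
a=snap('scene','s0');b=snap('side','d0')
for c in(a,b): print(-np.array(c['R']).T@c['t'])
o=get_obs();print(o)
E
```

```text
[ 1.44304113 -0.42585274  1.56820979]
[0.06156102 0.89537785 0.75569272]
{'t': 0.1, 'joints': array([65.44214001, 36.05182537,  2.20367873, 86.98883815, -1.54707999,
       57.08189672, -1.14716528]), 'joint_vel': array([ 0.12344055, -0.11999591,  0.02097448, -0.16383171,  0.01563231,
        0.04900167,  0.00871163]), 'joint_efforts': array([ 2.24454532e-03, -5.50790191e+01,  1.14689771e+00, -1.87116176e+01,
       -5.22484607e-02,  1.92182127e-02,  7.91364482e-05]), 'tcp_pos': array([ 0.23050729, -0.60714275,  0.20467461]), 'orientation': array([[ 9.34913913e-01,  3.54874091e-01, -5.95812852e-04],
       [ 3.54874590e-01, -9.34912698e-01,  1.50722387e-03],
       [-2.21582989e-05, -1.62056341e-03, -9.99998687e-01]]), 'wrist_force': array([0.71524096, 0.00789792, 0.8756187 ]), 'moment': array([-0.01165619,  0.01555488, -0.01498558]), 'grip_width': 1.001441815704825}
```

View pics/s0.png

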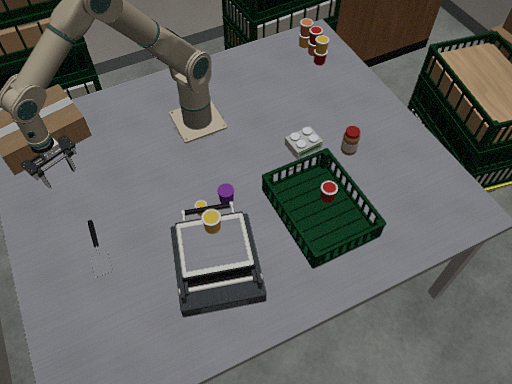

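View pics/d0.png

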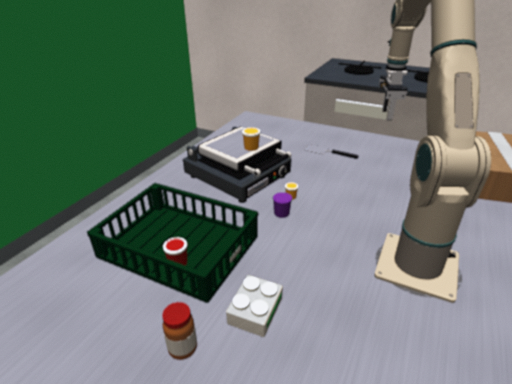

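The scene view shows the yellow tub on the grill lid at about (211,218). The handle bar runs from (184,212) to (232,206), with a small yellow tub and a purple one just in front of it. The crate is centred near (322,205). Next I'll zoom in.

Run:
```python
from h import *
s=ld('s0')['frame'];d=ld('d0')['frame']
a=cv2.resize(s[180:310,165:275],None,fx=4,fy=4,interpolation=2)
b=cv2.resize(d[115:225,180:300],None,fx=4,fy=4,interpolation=2)
h=520
b=cv2.copyMakeBorder(b,0,h-b.shape[0],0,0,0)
im=np.hstack([a,b])[:, :, ::-1]; print(im.shape)
cv2.imwrite('pics/z.png',im[:, :800] if im.shape[1]<=800 else cv2.resize(im,(800,int(520*800/im.shape[1]))))
```

```text
(520, 920, 3)
```

View pics/z.png

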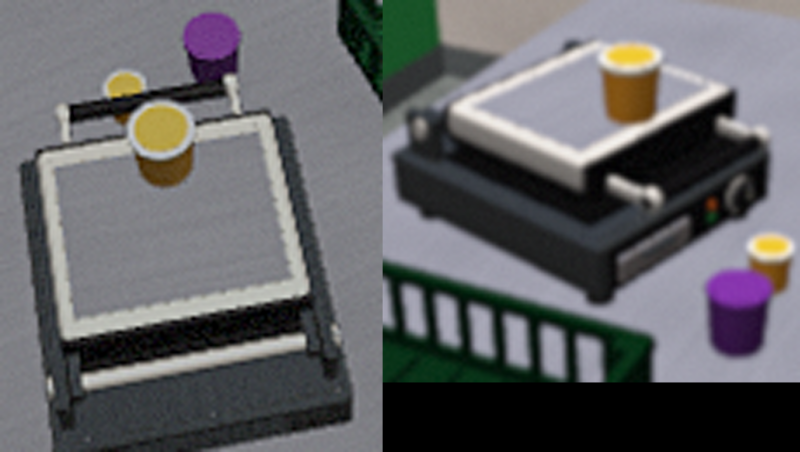

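Tub lid centre: scene (211.9,217.4), side (251.3,131.1). Handle ends: scene (183.4,212.5) and (231.7,204.4). Small yellow tub: (200.9,203.9). Purple tub: (226.2,189.5).

```bash
cat >> h.py <<'E'
def tri(c1,p1,c2,p2):
    o1,d1=ray(c1,[p1]);o2,d2=ray(c2,[p2]);d1=d1[0];d2=d2[0]
    s=np.linalg.lstsq(np.c_[d1,-d2],o2-o1,rcond=None)[0]
    a=o1+d1*s[0];b=o2+d2*s[1]; return (a+b)/2,np.linalg.norm(a-b)
E
python3 - <<'E'
from h import *
np.set_printoptions(precision=4,suppress=True)
s=ld('s0');d=ld('d0')
for n,p,q in [('tub',(211.9,217.4),(251.3,131.1)),('small',(200.9,203.9),(291.3,185.7)),('purple',(226.2,189.5),(282.6,196.9)),('hR?',(183.4,212.5),(289.8,153.2)),('hL?',(231.7,204.4),(256.2,171))]: print(n,*tri(s,p,d,q))
print('tub z.226',onz(s,[(211.9,217.4)],.226),onz(d,[(251.3,131.1)],.226))
print('lid',onz(s,[(175.9,224.6),(244,213),(254.7,263.4),(183.7,277.2)],.158))
print('handle',onz(s,[(183.4,212.5),(231.7,204.4)],.13))
hsv=cv2.cvtColor(s['frame'],cv2.COLOR_RGB2HSV)
m=cv2.inRange(hsv,(45,80,15),(80,255,255)); m[:140]=0;m[270:]=0;m[:,400:]=0;m[:,:250]=0
m=cv2.morphologyEx(m,cv2.MORPH_CLOSE,np.ones((5,5)))
cn=max(cv2.findContours(m,0,2)[0],key=cv2.contourArea)
hull=cv2.convexHull(cn); ap=cv2.approxPolyDP(hull,4,True).reshape(-1,2);print(ap)
print('rim',onz(s,ap,.1)[:,:2]); print('base',onz(s,ap,0)[:,:2])
mr=cv2.inRange(hsv,(0,120,60),(8,255,255))|cv2.inRange(hsv,(172,120,60),(180,255,255)); mr[:175]=0
M=cv2.moments(mr);print('red',onz(s,[(M['m10']/M['m00'],M['m01']/M['m00'])],.074))
E
```

```text
tub [ 0.6352 -0.1856  0.2247] 0.006748109810473036
small [ 0.4604 -0.1666  0.0524] 0.00010310231863807722
purple [ 0.4511 -0.0569  0.0704] 0.0057001531748897315
hR? [ 0.5115 -0.2539  0.1306] 0.011508551570114713
hL? [ 0.5618 -0.0811  0.1314] 0.003789205580828625
tub z.226 [[ 0.6393 -0.1842  0.226 ]] [[ 0.6325 -0.1872  0.226 ]]
lid [[ 0.5699 -0.2963  0.158 ]
 [ 0.6322 -0.0628  0.158 ]
 [ 0.8247 -0.1162  0.158 ]
 [ 0.767  -0.3448  0.158 ]]
handle [[ 0.5169 -0.2511  0.13  ]
 [ 0.5627 -0.0798  0.13  ]]
[[319 144]
 [385 224]
 [378 236]
 [312 267]
 [264 192]
 [262 175]]
rim [[0.4353 0.3704]
 [0.8674 0.3885]
 [0.8973 0.3372]
 [0.8979 0.0658]
 [0.5478 0.0609]
 [0.4726 0.0906]]
base [[0.3666 0.4246]
 [0.8281 0.444 ]
 [0.8601 0.3892]
 [0.8607 0.0993]
 [0.4868 0.0941]
 [0.4065 0.1258]]
red [[0.6296 0.3032 0.074 ]]
```

Grill yaw is about -15°. Handle mid is about (0.538,-0.165,0.125) and the hinge about (0.828,-0.243). The tub is at about (0.636,-0.186) with its top at 0.226. All of these match the given sizes. The empty half of the crate is around (0.66,0.165). I'll move towards the tub, turning the jaws along the grill's x.

```bash
python3 -m handwheel '[0.02,0.02,0.008,0,0,0.078,0, 0.031,0.032,0.008,0,0,0.078,0, 0.031,0.032,0.008,0,0,0.078,0, 0.031,0.032,0.008,0,0,0.078,0, 0.031,0.032,0.008,0,0,0.078,0, 0.031,0.032,0.008,0,0,0.078,0, 0.031,0.032,0.008,0,0,0.078,0, 0.031,0.032,0.008,0,0,0.078,0, 0.031,0.032,0.008,0,0,0.078,0, 0.031,0.032,0.008,0,0,0.078,0, 0.031,0.032,0.01,0,0,0.078,0, 0.02,0.02,0.01,0,0,0.078,0]' 20
python3 - <<'E'
from h import *
w=snap('wrist','w1'); o=get_obs(); print(o['tcp_pos'],o['orientation'],o['wrist_force'],o['t'])
print(proj(w,[[.635,-.186,.226],[.538,-.165,.125]]))
E
```

```text
t: 1.3
tcp_pos: [0.5831, -0.2422, 0.306]
orientation: [[0.259, 0.966, 0.001], [0.966, -0.259, 0.002], [0.003, 0.0, -1.0]]
wrist_force: [-0.1, 0.4, 0.9]
grip_width: 0.997
[ 0.58706681 -0.23798489  0.30764383] [[ 0.25105123  0.96795287  0.00636624]
 [ 0.96795328 -0.2510833   0.00486009]
 [ 0.0063028   0.00494209 -0.99996792]] [2.80954684 3.25148018 1.23855893] 1.35
[[296.80763928 115.15074084]
 [193.46021545 119.64454867]]
```

View pics/w1.png

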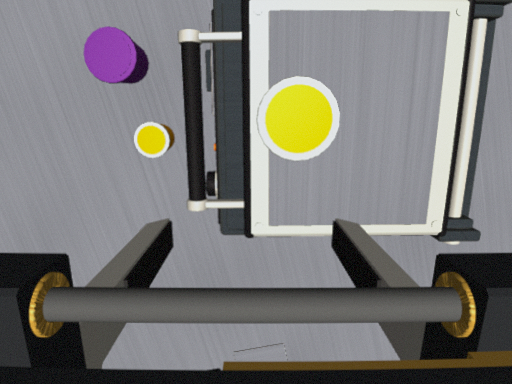

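The wrist view shows the tub lid centred at (298.5,118). The handle runs from (190,36) to (197,206), midpoint (193.5,121). The small yellow tub is at (152,140) and the purple one at (111,55).

Run:
```python
from h import *
w=ld('w1')
m=cv2.inRange(cv2.cvtColor(w['frame'],cv2.COLOR_RGB2HSV),(22,150,120),(38,255,255)); n,l,st,ce=cv2.connectedComponentsWithStats(m)
i=[k for k in range(1,n) if st[k,4]>300]; print(ce[i])
print(onz(w,ce[i],.226)); print(onz(w,[(190,36),(197,206),(193.5,121)],.125)); print(onz(w,[(152,140),(111,55)],.052))
o=get_obs();print(o['tcp_pos'])
```

```text
[[298.50325687 118.31435854]
 [150.86468647 139.45379538]]
[[ 0.63573422 -0.18870804  0.226     ]
 [ 0.51799873 -0.17414806  0.226     ]]
[[ 0.55965872 -0.08261168  0.125     ]
 [ 0.51272123 -0.25972916  0.125     ]
 [ 0.5376113  -0.16639871  0.125     ]]
[[ 0.46382012 -0.17346661  0.052     ]
 [ 0.44776126 -0.0581281   0.052     ]]
[ 0.58706681 -0.23798489  0.30764383]
```

```bash
python3 -m handwheel '[0.02,0.02,0,0,0,0,0, 0.02,0.02,0,0,0,0,0, 0.0085,0.01,-0.01,0,0,0,0, 0,0,-0.02,0,0,0,0, 0,0,-0.03,0,0,0,0, 0,0,-0.03,0,0,0,0, 0,0,-0.02,0,0,0,0, 0,0,-0.01,0,0,0,0, 0,0,-0.005,0,0,0,0, 0,0,0,0,0,0,0]' 20
python3 - <<'E'
from h import *
w=snap('wrist','w2'); o=get_obs(); print(o['tcp_pos'],o['orientation'],o['wrist_force'])
E
```

```text
t: 2.35
tcp_pos: [0.629, -0.1977, 0.1803]
orientation: [[0.269, 0.963, -0.0], [0.963, -0.269, 0.0], [-0.0, -0.0, -1.0]]
wrist_force: [-0.2, 0.9, 0.9]
grip_width: 1.001
[ 0.62954613 -0.19785123  0.18108194] [[ 2.68632464e-01  9.63242289e-01  9.44870174e-04]
 [ 9.63242751e-01 -2.68632287e-01 -3.11073143e-04]
 [-4.58161700e-05  9.93703691e-04 -9.99999505e-01]] [0.00385878 0.76564737 0.73242542]
```

View pics/w2.png

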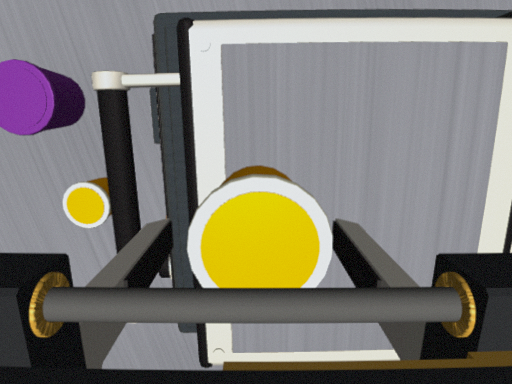

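The tub (about (260,240)) sits between the jaws, about 11 mm off along the pads. I'll correct that, then grip.

```bash
python3 -m handwheel '[0.003,0.005,-0.004,0,0,0,0, 0.003,0.005,-0.005,0,0,0,0, 0,0,0,0,0,0,0.2, 0,0,0,0,0,0,0.35, 0,0,0,0,0,0,1, 0,0,0,0,0,0,1, 0,0,0,0,0,0,1, 0,0,0,0,0,0,1]' 20
```

```text
t: 3.2
tcp_pos: [0.6353, -0.188, 0.1717]
orientation: [[0.269, 0.963, 0.0], [0.963, -0.269, -0.0], [-0.0, 0.0, -1.0]]
wrist_force: [0.3, 0.1, -0.9]
grip_width: 0.698
```

```bash
python3 -m handwheel '[0,0,0,0,0,0,1, 0,0,0,0,0,0,1, 0,0,0,0,0,0,1]' 20
```

```text
t: 3.5
tcp_pos: [0.6353, -0.1879, 0.1716]
orientation: [[0.269, 0.963, 0.0], [0.963, -0.269, -0.0], [-0.0, 0.0, -1.0]]
wrist_force: [0.1, -0.1, 1.9]
grip_width: 0.695
```

```bash
python3 -m handwheel '[0,0,0.005,0,0,0,1, 0,0,0.01,0,0,0,1, 0,0,0.015,0,0,0,1, 0,0,0.02,0,0,0,1, 0,0,0.02,0,0,0,1, 0,0,0.02,0,0,0,1, 0,0,0.01,0,0,0,1, 0,0,0,0,0,0,1]' 25
python3 - <<'E'
from h import *
a=snap('wrist','w3')['frame'];b=snap('side','d3')['frame']
b=cv2.resize(b[80:220,160:320],(512,448))
cv2.imwrite('pics/c3.png',cv2.resize(np.hstack([cv2.resize(a,(597,448)),b])[:,:,::-1],(800,323)))
E
```

```text
t: 4.3
tcp_pos: [0.6361, -0.1877, 0.2734]
orientation: [[0.269, 0.963, 0.003], [0.963, -0.269, -0.001], [0.0, 0.003, -1.0]]
wrist_force: [-0.2, 0.2, -2.9]
grip_width: 0.692
```

View pics/c3.png

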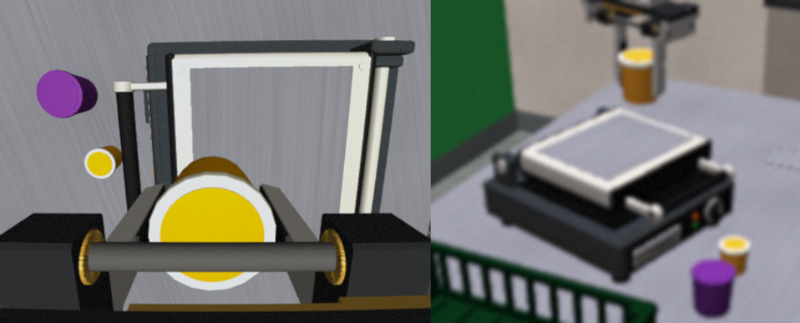

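The tub is lifted upright and nothing else has moved. Next, carry it over the empty half of the crate.

```bash
python3 -m handwheel '[0.001,0.012,0,0,0,0.02,1, 0.002,0.024,0,0,0,0.025,1, 0.002,0.036,0,0,0,0.025,1, 0.003,0.036,0,0,0,0.025,1, 0.003,0.036,0,0,0,0.025,1, 0.003,0.036,0,0,0,0.025,1, 0.003,0.036,0,0,0,0.025,1, 0.003,0.036,0,0,0,0.025,1, 0.003,0.036,0,0,0,0.025,1, 0.002,0.036,-0.005,0,0,0.025,1, 0.001,0.024,-0.005,0,0,0.02,1, 0,0.01,0,0,0,0,1]' 25
python3 - <<'E'
from h import *
a=snap('wrist','w4');b=snap('scene','s4')['frame']
b=cv2.resize(b[130:280,190:400],(627,448))
cv2.imwrite('pics/c4.png',cv2.resize(np.hstack([cv2.resize(a['frame'],(597,448)),b])[:,:,::-1],(800,293)))
E
```

```text
t: 5.6
tcp_pos: [0.659, 0.1751, 0.2595]
orientation: [[0.001, 1.0, -0.004], [1.0, -0.001, 0.002], [0.002, -0.004, -1.0]]
wrist_force: [0.1, -1.1, -1.8]
grip_width: 0.689
```

View pics/c4.png

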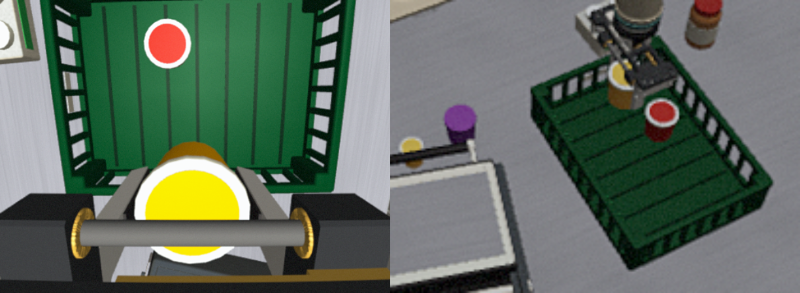

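The tub is upright in the grip above the crate. In wrist pixels the crate's right wall rim runs at about (92,249) to (440,247). I'll check that it clears the target.

Run:
```python
from h import *
w=ld('w4'); k=.762
print(onz(w,np.array([(70,190),(335,188)])/k,.1)); print(onz(w,np.array([(85,170),(312,168)])/k,.006))
h=cv2.cvtColor(w['frame'],cv2.COLOR_RGB2HSV)
m=cv2.inRange(h,(0,150,100),(8,255,255))|cv2.inRange(h,(172,150,100),(180,255,255)); M=cv2.moments(m); print(onz(w,[(M['m10']/M['m00'],M['m01']/M['m00'])],.074))
print(get_obs()['tcp_pos'])
```

```text
[[0.47561868 0.0940465  0.1       ]
 [0.87251955 0.09761744 0.1       ]]
[[0.4581415  0.09339628 0.006     ]
 [0.88178375 0.09769009 0.006     ]]
[[0.62362468 0.30336209 0.074     ]]
[0.66014484 0.17253912 0.26057916]
```

The crate centre is about (0.674,0.246) and its right wall about y=0.096, so (0.66,0.172) is clear. Lowering.

```bash
python3 -m handwheel '[0,-0.002,-0.015,0,0,0,1, 0,0,-0.03,0,0,0,1, 0,0,-0.035,0,0,0,1, 0,0,-0.035,0,0,0,1, 0,0,-0.035,0,0,0,1, 0,0,-0.03,0,0,0,1, 0,0,-0.02,0,0,0,1, 0,0,-0.012,0,0,0,1, 0,0,-0.008,0,0,0,1, 0,0,-0.005,0,0,0,1, 0,0,0,0,0,0,1]' 25
```

```text
t: 6.8
tcp_pos: [0.6615, 0.168, 0.0367]
orientation: [[0.007, 1.0, 0.0], [1.0, -0.007, -0.0], [-0.0, 0.0, -1.0]]
wrist_force: [-0.3, 0.7, -0.7]
grip_width: 0.696
```

```bash
python3 -m handwheel '[0,0,-0.003,0,0,0,1, 0,0,-0.003,0,0,0,1, 0,0,0,0,0,0,1]' 25
```

```text
t: 7.1
tcp_pos: [0.6611, 0.1683, 0.0305]
orientation: [[0.007, 1.0, -0.0], [1.0, -0.007, -0.0], [-0.0, -0.0, -1.0]]
wrist_force: [0.5, -0.4, -1.9]
grip_width: 0.695
```

```bash
python3 -m handwheel '[0,0,-0.002,0,0,0,1, 0,0,-0.002,0,0,0,1, 0,0,0,0,0,0,1]' 25; python3 -m handwheel '[0,0,-0.002,0,0,0,1, 0,0,-0.002,0,0,0,1, 0,0,0,0,0,0,1]' 25
```

```text
t: 7.4
tcp_pos: [0.661, 0.1682, 0.0262]
orientation: [[0.007, 1.0, -0.0], [1.0, -0.007, -0.0], [-0.0, -0.0, -1.0]]
wrist_force: [-0.4, -0.5, -2.7]
grip_width: 0.692
t: 7.7
tcp_pos: [0.6609, 0.1682, 0.0221]
orientation: [[0.007, 1.0, -0.001], [1.0, -0.007, -0.0], [-0.0, -0.001, -1.0]]
wrist_force: [0.4, 0.1, -2.2]
grip_width: 0.695
```

```bash
python3 -m handwheel '[0,0,-0.001,0,0,0,1, 0,0,-0.001,0,0,0,1, 0,0,0,0,0,0,1]' 25; python3 -m handwheel '[0,0,-0.001,0,0,0,1, 0,0,-0.001,0,0,0,1, 0,0,0,0,0,0,1]' 25
```

```text
t: 8.0
tcp_pos: [0.6611, 0.1683, 0.0203]
orientation: [[0.007, 1.0, -0.0], [1.0, -0.007, -0.0], [-0.0, -0.0, -1.0]]
wrist_force: [0.5, 0.2, -1.4]
grip_width: 0.692
t: 8.3
tcp_pos: [0.6614, 0.1684, 0.0196]
orientation: [[0.007, 1.0, 0.001], [1.0, -0.007, -0.0], [-0.0, 0.001, -1.0]]
wrist_force: [-1.1, -0.9, 5.6]
grip_width: 0.698
```

Contact came at the predicted height (+5.6 N). Releasing and rising.

```bash
python3 -m handwheel '[0,0,0.0005,0,0,0,0.27, 0,0,0,0,0,0,0.2, 0,0,0,0,0,0,0.1, 0,0,0,0,0,0,0.05, 0,0,0.005,0,0,0,0.05, 0,0,0.015,0,0,0,0.05, 0,0,0.03,0,0,0,0.05, 0,0,0.04,0,0,0,0.05, 0,0,0.045,0,0,0,0.05, 0,0,0.045,0,0,0,0.05, 0,0,0.04,0,0,0,0.05, 0,0,0.03,0,0,0,0.05]' 25
python3 - <<'E'
from h import *
w=snap('wrist','w5');print(get_obs()['tcp_pos'])
E
```

```text
t: 9.5
tcp_pos: [0.6619, 0.1688, 0.2739]
orientation: [[0.007, 1.0, 0.005], [1.0, -0.007, 0.002], [0.002, 0.005, -1.0]]
wrist_force: [0.7, -0.1, -0.7]
grip_width: 0.953
[0.66424313 0.1697453  0.27879286]
```

View pics/w5.png

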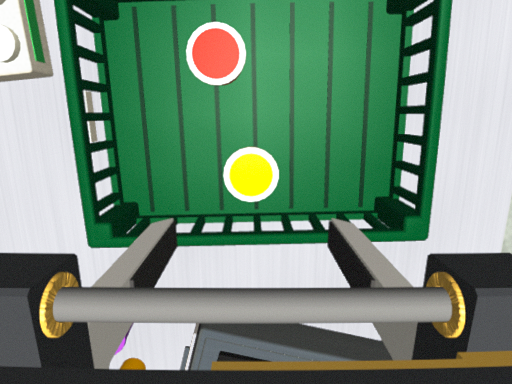

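The yellow tub stands upright in the right half of the crate at (251,175), and the red tub is untouched at (216,54). I'll go back over the grill and test in free air that a leaning tool pose is reachable for the open lid.

```bash
python3 -m handwheel '[-0.005,-0.02,0.01,0,0,-0.022,0.2, -0.005,-0.034,0.01,0,0,-0.024,0.45, -0.005,-0.034,0.01,0,0,-0.024,0.45, -0.005,-0.034,0.01,0,0,-0.024,0.45, -0.005,-0.034,0.01,0,0,-0.024,0.45, -0.005,-0.034,0.01,0,0,-0.024,0.45, -0.005,-0.034,0.01,0,0,-0.024,0.45, -0.005,-0.034,0.01,0,0,-0.024,0.45, -0.005,-0.034,0.01,0,0,-0.024,0.45, -0.005,-0.034,0.01,0,0,-0.024,0.45, -0.004,-0.02,0.01,0,0,-0.024,0.45, 0,0,0,0,0,0,0.45]' 25
python3 -m handwheel '[0,-0.005,0,0.017,0.063,0,0.45, 0,-0.005,0,0.022,0.082,0,0.45, 0,0,0,0.022,0.082,0,0.45, 0,0,0,0.022,0.082,0,0.45, 0,0,0,0.022,0.082,0,0.45, 0,0,0,0.022,0.082,0,0.45, 0,0,0,0,0,0,0.45]' 25
python3 -c "
from rig import *
print(get_obs()['joints'])"
```

```text
t: 10.75
tcp_pos: [0.606, -0.1826, 0.3802]
orientation: [[0.273, 0.962, 0.001], [0.962, -0.273, -0.003], [-0.002, 0.002, -1.0]]
wrist_force: [-0.2, -0.5, 0.7]
grip_width: 0.55
t: 11.45
tcp_pos: [0.5981, -0.1855, 0.3666]
orientation: [[0.264, 0.868, -0.421], [0.964, -0.242, 0.106], [-0.01, -0.434, -0.901]]
wrist_force: [0.7, -0.7, -0.4]
grip_width: 0.549
[ 13.60418519  46.6917211    2.78375978  45.62003501  -1.36400121
 113.42188125   0.26099443]
```

Tilt reaches about 25° before joint 6 hits its limit, which is enough; I plan 10° at the grasp and about 22° at the open position. Next, the pre-grasp above the handle.

```bash
python3 -m handwheel '[-0.004,0.001,-0.01,-0.01,-0.038,0,0.45, -0.008,0.002,-0.025,-0.01,-0.038,0,0.45, -0.009,0.002,-0.028,-0.01,-0.038,0,0.45, -0.009,0.002,-0.028,-0.01,-0.038,0,0.45, -0.009,0.002,-0.028,-0.01,-0.038,0,0.45, -0.008,0.002,-0.028,-0.01,-0.038,0,0.45, -0.004,0.002,-0.015,-0.01,-0.038,0,0.45, 0,0.001,-0.008,0,0,0,0.45, 0,0,0,0,0,0,0.45, 0,0,0,0,0,0,0.45]' 25
python3 - <<'E'
from h import *
w=snap('wrist','w6'); print(get_obs()['tcp_pos']); print(proj(w,[[.537,-.169,.125]]))
E
```

```text
t: 12.45
tcp_pos: [0.5493, -0.1705, 0.2005]
orientation: [[0.262, 0.952, -0.159], [0.965, -0.258, 0.042], [-0.001, -0.165, -0.986]]
wrist_force: [-0.5, -0.2, 0.1]
grip_width: 0.552
[ 0.54936541 -0.17097536  0.20052858]
[[252.06252014 201.24292715]]
```

View pics/w6.png

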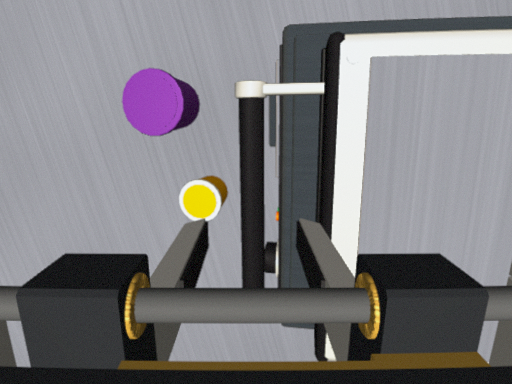

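The handle bar lies at x≈252 between the fingertips, where I predicted it. I'll descend and pinch.

```bash
python3 -m handwheel '[-0.002,0,-0.012,0,0,0,0.45, -0.004,0.0005,-0.025,0,0,0,0.45, -0.004,0.001,-0.025,0,0,0,0.45, -0.003,0.001,-0.018,0,0,0,0.45, -0.002,0,-0.01,0,0,0,0.45, -0.0005,0,-0.004,0,0,0,0.45, 0,0,0,0,0,0,0.45]' 25; python3 -m handwheel '[0,0,0,0,0,0,0.6, 0,0,0,0,0,0,0.7, 0,0,0,0,0,0,1, 0,0,0,0,0,0,1, 0,0,0,0,0,0,1, 0,0,0,0,0,0,1]' 25
```

```text
t: 13.2
tcp_pos: [0.5325, -0.1688, 0.1054]
orientation: [[0.264, 0.951, -0.161], [0.965, -0.26, 0.042], [-0.002, -0.167, -0.986]]
wrist_force: [0.6, -0.2, -0.2]
grip_width: 0.552
t: 13.8
tcp_pos: [0.5334, -0.169, 0.1058]
orientation: [[0.263, 0.952, -0.159], [0.965, -0.26, 0.042], [-0.002, -0.164, -0.986]]
wrist_force: [1.6, -0.3, -0.3]
grip_width: 0.206
```

The bar is pinched at 19.4 mm. Now I'll work out the arc rows.

```bash
cat >> h.py <<'E'
X=np.array([np.cos(np.radians(15)),-np.sin(np.radians(15)),0]);Z=np.array([0,0,1.]);Y=np.cross(Z,X)
def tcp(a,t0=9.5,t1=22,P=np.array([.5365,-.1695,.125])):
    t=np.radians(t0+(t1-t0)*a/40);r=np.radians(a)
    return P+.3*((1-np.cos(r))*X+np.sin(r)*Z)+.019*(-np.sin(t)*X-np.cos(t)*Z)
E
python3 - <<'E'
from h import *
np.set_printoptions(precision=4,suppress=True)
A=[0,.5,1.5,3,5,7,9,11,13,15,17,18.5,20,22,24,26,28,30,32,34,36,38,39.2,40]
print(tcp(0),Y)
for a,b in zip(A,A[1:]): print(b,tcp(b)-tcp(a),np.radians(12.5*(b-a)/40)*Y[:2],tcp(b))
E
```

```text
[ 0.5335 -0.1687  0.1063] [ 0.2588  0.9659 -0.    ]
0.5 [-0.      0.      0.0026] [0.0007 0.0026] [ 0.5334 -0.1687  0.1089]
1.5 [-0.      0.      0.0053] [0.0014 0.0053] [ 0.5334 -0.1687  0.1141]
3 [ 0.0002 -0.      0.0079] [0.0021 0.0079] [ 0.5336 -0.1687  0.122 ]
5 [ 0.0005 -0.0001  0.0105] [0.0028 0.0105] [ 0.5341 -0.1689  0.1325]
7 [ 0.0009 -0.0002  0.0105] [0.0028 0.0105] [ 0.5349 -0.1691  0.143 ]
9 [ 0.0012 -0.0003  0.0104] [0.0028 0.0105] [ 0.5362 -0.1694  0.1534]
11 [ 0.0016 -0.0004  0.0104] [0.0028 0.0105] [ 0.5377 -0.1698  0.1637]
13 [ 0.0019 -0.0005  0.0103] [0.0028 0.0105] [ 0.5396 -0.1703  0.174 ]
15 [ 0.0023 -0.0006  0.0102] [0.0028 0.0105] [ 0.5419 -0.1709  0.1842]
17 [ 0.0026 -0.0007  0.0101] [0.0028 0.0105] [ 0.5445 -0.1716  0.1943]
18.5 [ 0.0022 -0.0006  0.0075] [0.0021 0.0079] [ 0.5466 -0.1722  0.2019]
20 [ 0.0024 -0.0006  0.0075] [0.0021 0.0079] [ 0.549  -0.1728  0.2093]
22 [ 0.0034 -0.0009  0.0098] [0.0028 0.0105] [ 0.5524 -0.1738  0.2192]
24 [ 0.0038 -0.001   0.0097] [0.0028 0.0105] [ 0.5562 -0.1748  0.2289]
26 [ 0.0041 -0.0011  0.0096] [0.0028 0.0105] [ 0.5603 -0.1759  0.2384]
28 [ 0.0044 -0.0012  0.0094] [0.0028 0.0105] [ 0.5647 -0.177   0.2478]
30 [ 0.0047 -0.0013  0.0092] [0.0028 0.0105] [ 0.5694 -0.1783  0.257 ]
32 [ 0.005  -0.0013  0.009 ] [0.0028 0.0105] [ 0.5744 -0.1797  0.2661]
34 [ 0.0053 -0.0014  0.0089] [0.0028 0.0105] [ 0.5797 -0.1811  0.2749]
36 [ 0.0056 -0.0015  0.0087] [0.0028 0.0105] [ 0.5853 -0.1826  0.2836]
38 [ 0.0059 -0.0016  0.0084] [0.0028 0.0105] [ 0.5912 -0.1842  0.292 ]
39.2 [ 0.0037 -0.001   0.005 ] [0.0017 0.0063] [ 0.5949 -0.1852  0.297 ]
40 [ 0.0025 -0.0007  0.0033] [0.0011 0.0042] [ 0.5974 -0.1858  0.3002]
```

```bash
python3 -m handwheel '[0,0,0,0,0,0,1, 0,0,0.0026,0.0007,0.0026,0,1, 0,0,0.0053,0.0014,0.0053,0,1, 0.0002,0,0.0079,0.0021,0.0079,0,1, 0.0003,-0.0001,0.0065,0.0021,0.0079,0,1, 0.0002,0,0.004,0.0007,0.0026,0,1, 0,0,0,0,0,0,1]' 40
```

```text
t: 14.5
tcp_pos: [0.5339, -0.1692, 0.1317]
orientation: [[0.263, 0.947, -0.185], [0.965, -0.259, 0.048], [-0.002, -0.192, -0.981]]
wrist_force: [5.5, -2.3, -6.0]
grip_width: 0.2
```

The lid is following at modest force. Continuing.

```bash
python3 -m handwheel '[0.0003,-0.0001,0.004,0.001,0.004,0,1, 0.0006,-0.0001,0.0065,0.0018,0.0065,0,1, 0.0012,-0.0003,0.0104,0.0028,0.0105,0,1, 0.0016,-0.0004,0.0104,0.0028,0.0105,0,1, 0.0019,-0.0005,0.0103,0.0028,0.0105,0,1, 0.0023,-0.0006,0.0102,0.0028,0.0105,0,1, 0.0026,-0.0007,0.0101,0.0028,0.0105,0,1, 0.0022,-0.0006,0.0075,0.0021,0.0079,0,1, 0.0024,-0.0006,0.0075,0.0021,0.0079,0,1, 0.0010,-0.0003,0.003,0,0,0,1, 0,0,0,0,0,0,1]' 40
python3 -c "
from h import *
o=get_obs();print(o['wrist_force'],o['tcp_pos'],[a for a in np.arange(15,25,.5) if abs(tcp(a)[2]-o['tcp_pos'][2])<.0015])"
```

```text
t: 15.6
tcp_pos: [0.5496, -0.1734, 0.2109]
orientation: [[0.263, 0.928, -0.263], [0.965, -0.254, 0.069], [-0.003, -0.272, -0.962]]
wrist_force: [5.9, -1.9, -7.8]
grip_width: 0.2
[ 5.94232483 -1.91572826 -7.78944746] [ 0.54962888 -0.17344771  0.2108758 ] [np.float64(20.5)]
```

```bash
python3 -m handwheel '[0.0014,-0.0004,0.004,0.001,0.004,0,1, 0.0025,-0.0006,0.007,0.002,0.0075,0,1, 0.0041,-0.0011,0.0096,0.0028,0.0105,0,1, 0.0044,-0.0012,0.0094,0.0028,0.0105,0,1, 0.0047,-0.0013,0.0092,0.0028,0.0105,0,1, 0.005,-0.0013,0.009,0.0028,0.0105,0,1, 0.0053,-0.0014,0.0089,0.0028,0.0105,0,1, 0.0056,-0.0015,0.0087,0.0028,0.0105,0,1, 0.005,-0.0013,0.0075,0.0024,0.009,0,1, 0.0037,-0.001,0.005,0.0017,0.0063,0,1, 0.0015,-0.0004,0.002,0,0,0,1, 0,0,0,0,0,0,1]' 40
python3 - <<'E'
from h import *
d=snap('side','d7');s=snap('scene','s7')['frame'];o=get_obs();print(o['wrist_force'],o['tcp_pos'],o['orientation'][:,2],o['joints'])
a=cv2.resize(d['frame'][70:220,170:310],(490,525));b=cv2.resize(s[150:310,155:275],(300,400))
b=cv2.copyMakeBorder(b,0,125,0,0,0);cv2.imwrite('pics/c7.png',np.hstack([a,b])[:,:,::-1])
z=o['orientation'][:,2];g=o['tcp_pos']-.019*z
print('grasp',g,'angle by height',np.degrees(np.arcsin((g[2]-.125)/.3)))
E
```

```text
t: 16.8
tcp_pos: [0.5908, -0.1842, 0.291]
orientation: [[0.263, 0.898, -0.353], [0.965, -0.246, 0.093], [-0.003, -0.365, -0.931]]
wrist_force: [-0.5, -0.6, -6.2]
grip_width: 0.199
[-1.9151247  -0.08172194 -4.71324601] [ 0.59115355 -0.18434322  0.29144306] [-0.35138556  0.09282883 -0.93161741] [13.90253055 43.69342498  1.87884724 61.39454027 -1.04698154 96.24098927
  0.2963531 ]
grasp [ 0.59782988 -0.18610697  0.30914379] angle by height 37.86569585742157
```

View pics/c7.png

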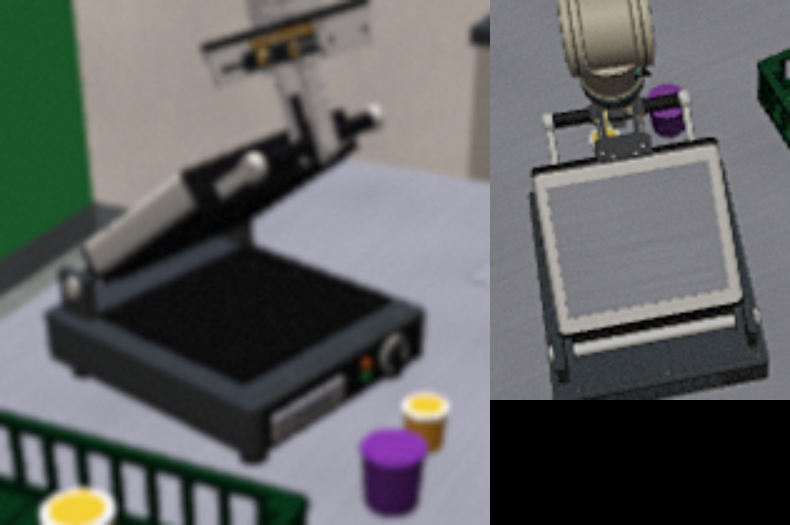

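The lid is up at about 38°, held by the bar, and the small tubs haven't moved. Chrome ends: side (242.9,116.6) and (276.9,102.9), scene (232.2,189.2) and (178.2,198.0). I'll cross-check the angle from these and compute the rest.

Run:
```python
from h import *
s=ld('s7');d=ld('d7')
for p,q in [((232.2,189.2),(242.9,116.6)),((178.2,198),(276.9,102.9))]:
    X3,e=tri(s,p,d,q);print(X3,e,np.degrees(np.arcsin((X3[2]-.125)/.3)))
g0=np.array([.5365,-.1695]);g=np.array([.5978,-.1861]);u=(g-g0)@X[:2];print('by advance',np.degrees(np.arccos(1-u/.3)))
print(tcp(40)-tcp(38))
```

```text
[ 0.61915195 -0.09881783  0.31313127] 0.005437507411840831 38.83679960632332
[ 0.57281431 -0.26924128  0.31269794] 0.005170227140653889 38.73063185499593
by advance 37.97234387854657
[ 0.00617932 -0.00165574  0.00821443]
```

```bash
python3 -m handwheel '[0.0015,-0.0004,0.002,0.0005,0.002,0,1, 0.0022,-0.0006,0.003,0.001,0.004,0,1, 0.0017,-0.0005,0.0023,0.001,0.003,0,1, 0.0006,-0.0001,0.0008,0,0,0,1, 0,0,0,0,0,0,1, 0,0,0,0,0,0,1, 0,0,0,0,0,0,1]' 40
python3 - <<'E'
from h import *
o=get_obs();z=o['orientation'][:,2];g=o['tcp_pos']-.0185*z
print(g,o['wrist_force'],np.degrees(np.arcsin((g[2]-.125)/.3)),o['joint_vel'])
g0=np.array([.5365,-.1695]);u=(g[:2]-g0)@X[:2];print('by advance',np.degrees(np.arccos(1-u/.3)))
E
```

```text
t: 17.6
tcp_pos: [0.598, -0.1861, 0.3005]
orientation: [[0.263, 0.896, -0.357], [0.965, -0.245, 0.095], [-0.003, -0.37, -0.929]]
wrist_force: [-4.0, 0.5, -2.5]
grip_width: 0.201
[ 0.60463996 -0.18782479  0.31767867] [-3.97525802  0.5308363  -2.51469776] 39.96071639087926 [-0.02671786  0.00872382  0.06578489  0.01950149 -0.06625173 -0.09020124
  0.02564077]
by advance 40.11108075943072
```

Both estimates give 40°. Last: hold for 1 s, check steadiness, and take a final look.

```bash
python3 -m handwheel '[0,0,0,0,0,0,1, 0,0,0,0,0,0,1, 0,0,0,0,0,0,1, 0,0,0,0,0,0,1, 0,0,0,0,0,0,1, 0,0,0,0,0,0,1, 0,0,0,0,0,0,1, 0,0,0,0,0,0,1]' 40
python3 -c "
from h import *
snap('side','d8')"
```

```text
t: 18.4
tcp_pos: [0.5979, -0.1861, 0.3004]
orientation: [[0.263, 0.896, -0.358], [0.965, -0.245, 0.095], [-0.003, -0.37, -0.929]]
wrist_force: [-5.3, 1.1, -1.7]
grip_width: 0.199
```

View pics/d8.png

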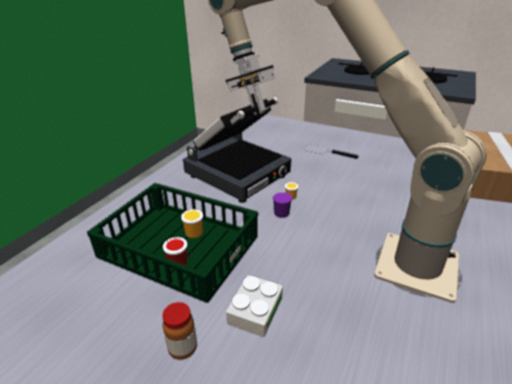

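The lid is open and held at (262,108). The yellow tub stands upright in the crate at (192,222), and everything else is where it was. Handing in.

```bash
python3 -c "
from rig import *
print(finish_job())"
```

```text
the job is handed in; nothing more can be done
None
```

I moved the larger yellow tub from the grill lid to the empty right half of the crate. I then lifted the lid by its handle to 40 degrees and handed the job in at about 18.5 s of the 64 s, still holding it.

- **Tub:** it touched down at about 5.6 N, and the last side view shows it standing upright.
- **Lid angle:** handle height gives 40.0° and forward travel gives 40.1°. The pose stayed within about 0.1 mm over the last 0.8 s, with the bar gripped at 19 mm and 40 N.
- **Forces:** no reading I took passed about 10 N. I only read the wrist force at the end of each move, not throughout.
- **Other things:** the red tub, dessert pack, sauce jar, scraper and the two look-alike tubs all appear where they were.

**Disagreements:**
- When the lid stood at 37.9° by the arm, triangulating the handle ends from two cameras gave 38.8°. With the lid closed that method read about 6 mm too high, so I went with the arm's figure.
- The gripper opening on the tub read about 65 mm, where I expected about 60 mm at that height. The grip held and the tub did not slip.

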